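# Load the control vials by shade and send the rack into the sampler

### The arm

A 7-joint arm with a two-finger parallel gripper is mounted at the origin on a cart in front of the work surface, level with it; the furniture and walls round the work are solid. World frame = base frame: x ahead of the robot, y to its left, z up, the work surface at z = 0. Lengths are in m, angles in rad, forces in N, time in s.
With the tool pointing down it reaches from about 0.425 to 0.925 m from the base axis. Payload 6.8 kg.
Tool frame: the origin (TCP) lies at the very end of the fingers, on their centre line; the grasp point (between the pads) lies 19 mm behind it; z points along the fingers, y is the line along which they close (so a half turn about z gives the same grasp; the last joint's range is limited). The gripper opens to 85 mm and grips with 20 to 120 N. Pads are 22 mm wide; open, the fingers measure 114 mm over their backs; the gripper's body (76 mm by 85 mm) begins 54 mm behind the grasp point. The pads swing forward as they close: fully open they stand 13 mm farther back than shut.
Start: joints at [-1.217, 0.477, 0.022, 1.555, -0.011, 1.109, -0.083], TCP at [0.301, 0.604, 0.231] pointing down, gripper open.
Joint ranges: [-2.96, 2.96], [-0.34, 2.1], [-1.41, 1.46], [0.24, 2.44], [-1.37, 4.51], [0.17, 1.92], [-2.96, 2.96]. Speed limits (rad/s): [2.39, 2.39, 3.14, 3.14, 3.14, 3.14, 3.14].

### API

Orientations are given as a rotation vector (axis times angle).
In Python, from bench import r gives the robot as it stands.
- The arm moves only by the shell command python3 -m jog 'ROWS' [FORCE]. ROWS is JSON, a list of rows, each an object of numbers: "fingers": the finger opening in m, from 0 to 0.0854; "x", "y", "z": the shift along the tool's x, y, z in m; "rx", "ry", "rz": the turn, a rotation vector about the tool's x, y, z in degrees. In form: [{"fingers": .., "x": .., "y": .., "z": .., "rx": .., "ry": .., "rz": ..}, ...]. A call has 1 to 8 rows; each row shifts and turns the commanded pose from where the row before left it, along the tool's axes as they then stand; what a row does not reach is not made up. A row lasts 1/8 s, in which the tool goes at most 62.5 mm and 10.7 degrees, less where a joint would pass 70% of its speed; a pose out of reach is approached as far as the arm can. A call is refused whole if a number of a shift passes 0.0625 or a number of a turn 10.7, either way. A call with a gripper value outside its range is refused whole. The fingers move at their own pace and stop on an object; FORCE is the grip in N (left out, the last holds). Time passes only in rows, so rows that do not move let the fingers close. It gives the time, the measured TCP pose, the force, the opening and the grip force at its end, in the units of the state.
- r.get_obs(): the state, without advancing time (a new reading comes with each control period).
- r.grab_frame(name): name is "scene" or "top" or "wrist"; returns (picture, depth): 480x640x3 uint8, red, green, blue; 480x640 float32, m along the optical axis (not along the pixel's ray), 0 where there is no reading.
- r.get_calibration(name): a dict with "mtx" (3x3 intrinsics, pixels), "dist" ([k1, k2, p1, p2, k3] as OpenCV has them; the pictures are not rectified), "extrinsics" (4x4, takes a point from camera to world coordinates). Camera axes: x right, y down, z forward; pixel columns grow to the right and rows downward; lengths in m; the calibration is good to about 2 mm. A picture is of the moment at which its call begins: read the wrist's pose just before it. get_calibration takes no time and is no camera call; for the wrist camera it gives the pose at the moment of the call.
- r.hand_in(): hands the job in; it is judged then, once.
Trained networks look in the newest picture that a camera, given by its name, has taken for a name from the list of things; names that differ only in an ending like _2 or _b are one class to them, and where a whole thing is asked for, a point or a joint stands for the part that bears it (a point fixed in the world has none). Each returns a list of dicts, best first, with "score" (0 to 1); they miss things now and then, are a little off and sometimes report something else, mostly with a low value. They report only what shows in the picture. A call takes as long as a camera call. They do not tell look-alikes from the thing itself.
- r.search_frame(target, camera): "xyz" ([x, y, z] in m, in world coordinates, good to about 4 mm: the middle of the surface that is visible of it).
- r.landmark_of(target, camera): "xyz" ([x, y, z] in m, in world coordinates, good to about 4 mm: a listed point, or the origin of a listed thing).
The state is a dict: "clock": time; "joints": joint angles; "qvel": joint speeds; "tau": joint torques, N m; "tcp_pos": TCP position; "orientation": TCP orientation; "contact_force": force on the tool from outside, world axes, zero at the start; "moment": the same for the moment, N m; "grip_width": finger opening in m; "gripper_force": force on a finger pad.
Only numpy, scipy, OpenCV 4.12 (cv2) and the standard library are available. Lean on these libraries where they do the work, as an engineer would, in place of code of your own. Each camera call takes 0.05 s, during which the arm holds its last target. There are 200 camera calls.

### The job

The blood analyser's daily controls are to be run weakest first so that nothing carries over: stand the four control vials upright, right down in the wells of the blue sample rack, in order of shade from the palest in the well nearest the white hood to the darkest in the well nearest the rack's tab. When all four are in, slide the rack fully home into the hood. Leave the small bottle of oil standing where it is in the tray and do not knock any vial over.

Things in the scene. Friction and masses are not known exactly. Their poses are not given: they have to be found in the camera images.
- vial_1: The palest control vial: pale cream-pink. Upright, round, 26 mm diameter from 4 to 48 mm above its foot (foot bevelled to 21 mm), white cap 20 mm in diameter from 55 to 72 mm with a disc of the same shade on top; 40 g. Origin: centre of the underside, z up. Starts in a shallow grey tray (95 x 205 mm, rim 16 mm high, floor 2 mm over the bench) with the other vials and the oil bottle, in any order.
- vial_2: The second palest control vial: salmon pink. Upright, round, 26 mm diameter from 4 to 48 mm above its foot (foot bevelled to 21 mm), white cap 20 mm in diameter from 55 to 72 mm with a disc of the same shade on top; 40 g. Origin: centre of the underside, z up. Starts in a shallow grey tray (95 x 205 mm, rim 16 mm high, floor 2 mm over the bench) with the other vials and the oil bottle, in any order.
- vial_3: The second darkest control vial: bright blood red. Upright, round, 26 mm diameter from 4 to 48 mm above its foot (foot bevelled to 21 mm), white cap 20 mm in diameter from 55 to 72 mm with a disc of the same shade on top; 40 g. Origin: centre of the underside, z up. Starts in a shallow grey tray (95 x 205 mm, rim 16 mm high, floor 2 mm over the bench) with the other vials and the oil bottle, in any order.
- vial_4: The darkest control vial: very dark maroon, nearly black. Upright, round, 26 mm diameter from 4 to 48 mm above its foot (foot bevelled to 21 mm), white cap 20 mm in diameter from 55 to 72 mm with a disc of the same shade on top; 40 g. Origin: centre of the underside, z up. Starts in a shallow grey tray (95 x 205 mm, rim 16 mm high, floor 2 mm over the bench) with the other vials and the oil bottle, in any order.
- well_1 (a point): Centre of the floor of the deepest well, nearest the hood, in the blue sample rack (1 white pip on the rack's side toward the robot). Round, 33 mm diameter, 20 mm deep, pitch 44 mm. Axes: z up, y along the rack from hood to tab, x across it. The rack is 50 mm wide; it runs between two low rails. At its start this well is 80 to 112 mm outside the mouth of the hood.
- well_2 (a point): Centre of the floor of the second well from the hood, in the blue sample rack (2 white pips on the rack's side toward the robot). Round, 33 mm diameter, 20 mm deep, pitch 44 mm. Axes: z up, y along the rack from hood to tab, x across it. The rack's top face is 20 mm above this point.
- well_3 (a point): Centre of the floor of the third well from the hood, in the blue sample rack (3 white pips on the rack's side toward the robot). Round, 33 mm diameter, 20 mm deep, pitch 44 mm. Axes: z up, y along the rack from hood to tab, x across it. The rack's top face is 20 mm above this point.
- well_4 (a point): Centre of the floor of the last well, nearest the upright tab, in the blue sample rack (4 white pips on the rack's side toward the robot). Round, 33 mm diameter, 20 mm deep, pitch 44 mm. Axes: z up, y along the rack from hood to tab, x across it. The rack's upright tab stands 55 mm from this well along +y: a plate 10 mm thick along y, 34 mm wide along x, from 20 to 74 mm above this point.
- rack (a joint): Slide of the rack on its rails, m: 0 drawn out (starts at 0 to 0.03), 0.140 fully home at its stop, the first well then inside the hood. Grows as the rack moves along the wells' -y; 1.5 N of friction, stays where left. The hood is a fixed white housing at the right end of the rails, 100 mm wide, 74 mm deep, 136 mm tall; its opening, 64 mm wide, is 120 mm high and clears the vials.
- oil_bottle: Small dropper bottle of amber-yellow immersion oil with a black dropper cap, 25 mm diameter, 62 mm tall, in the tray among the vials; not part of this job. Origin: centre of the underside, z up.
Not all that is in view belongs to the job. What is shaped like the vial_2 but green is not meant.

How it is judged:
On the way, in this order (a step that is already met when the one before it is completed fails the run):
1. all four vials stand in the rack's wells, palest nearest the hood to darkest nearest the tab (distance between vial_1 and well_1 below 0.01 m and distance between vial_2 and well_2 below 0.01 m and distance between vial_3 and well_3 below 0.01 m and distance between vial_4 and well_4 below 0.01 m and angle between each of vial_1, vial_2, vial_3, vial_4's own z axis and vertical below 0.2 rad), for 0.2 s.
2. the loaded rack is slid fully home into the hood (all of step 1 and value of joint rack above 0.134 m), for 0.2 s.
At the end, for the whole second after the job is handed in: Each vial's foot is within 10 mm of the floor centre of its own well (palest vial_1 in well_1 by the hood, up to darkest vial_4 in well_4 by the tab), upright within 0.2 rad and at rest; the rack is within 6 mm of fully home and at rest; the oil bottle still stands, within 40 mm of where it began (all of step 2 and linear speed of each of vial_1, vial_2, vial_3, vial_4 below 0.02 m/s and velocity of joint rack below 0.01 m/s and distance of oil_bottle from where it was at the start of the episode below 0.04 m and angle between oil_bottle's own z axis and vertical below 0.2 rad); the robot touches nothing.
It fails at once if a control vial is knocked over (angle between any of vial_1, vial_2, vial_3, vial_4's own z axis and vertical above 0.8 rad).
It fails at once if the oil bottle is knocked over (angle between oil_bottle's own z axis and vertical above 0.8 rad).
It also fails if it takes over 112 s, if anything falls off the work surface, if the arm or the gripper's body presses on something with over 40 N, if the wrist force passes 120 N, or if a joint passes its speed limit or range.

## Working session

There is one attempt and no reset: what is moved stays moved. The work goes in short steps, Python scripts to look and compute and a shell command to move; the robot and the scene stay as the last step left them, time stands still between calls to the robot, and variables do not carry over. Pictures are saved under pics/ and viewed, at most 14 in all, crops included, and the job is handed in when it is done.

```bash
ls; mkdir -p pics
cat > h.py <<'E'
from bench import r
import numpy as np, cv2
from scipy.spatial.transform import Rotation as R
np.set_printoptions(precision=4,suppress=True)
def save(name,fn):
    p,d=r.grab_frame(name); cv2.imwrite('pics/'+fn,p[:,:,::-1]); return p,d
def pix2w(cam,d,u,v):
    c=r.get_calibration(cam); n=cv2.undistortPoints(np.array([[[u,v]]],float),c['mtx'],c['dist'] if not isinstance(c['dist'],list) else np.array(c['dist']))[0,0]
    z=d[int(v),int(u)]; return (c['extrinsics']@np.array([n[0]*z,n[1]*z,z,1]))[:3]
E
python3 - <<'E'
from h import *
p,d=save('top','top1.png');np.save('top.npy',d)
for t in ['vial_1','oil_bottle','well_1','well_2','well_3','well_4']:
    for x in r.landmark_of(t,'top')[:6]: print(t,np.array(x['xyz']),round(x['score'],2))
save('scene','scene1.png')
o=r.get_obs();print(o['clock'],o['tcp_pos'],R.from_rotvec(o['orientation']).as_matrix(),o['contact_force'])
E
```

```text
pics
vial_1 [0.4553 0.3692 0.0038] 0.75
vial_1 [ 0.3726  0.2623 -0.0037] 0.73
vial_1 [0.4581 0.2828 0.0003] 0.62
vial_1 [ 0.4473  0.2185 -0.0002] 0.46
oil_bottle [ 0.4914  0.2512 -0.0016] 0.68
well_1 [ 0.5283 -0.0332  0.0171] 0.91
well_1 [0.5222 0.0073 0.0194] 0.75
well_1 [ 0.5398 -0.1198  0.0175] 0.62
well_2 [ 0.5283 -0.0332  0.0171] 0.91
well_2 [0.5222 0.0073 0.0194] 0.75
well_2 [ 0.5398 -0.1198  0.0175] 0.62
well_3 [ 0.5283 -0.0332  0.0171] 0.91
well_3 [0.5222 0.0073 0.0194] 0.75
well_3 [ 0.5398 -0.1198  0.0175] 0.62
well_4 [ 0.5283 -0.0332  0.0171] 0.91
well_4 [0.5222 0.0073 0.0194] 0.75
well_4 [ 0.5398 -0.1198  0.0175] 0.62
0.4 [0.3008 0.6042 0.2312] [[-0.8952  0.4456 -0.0001]
 [ 0.4456  0.8952 -0.0002]
 [-0.     -0.0002 -1.    ]] [ 0.5614 -0.0058 -0.3601]
```

View pics/top1.png

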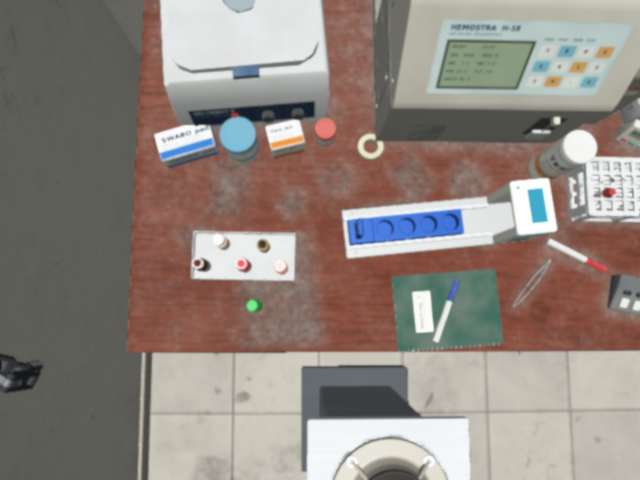

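View pics/scene1.png

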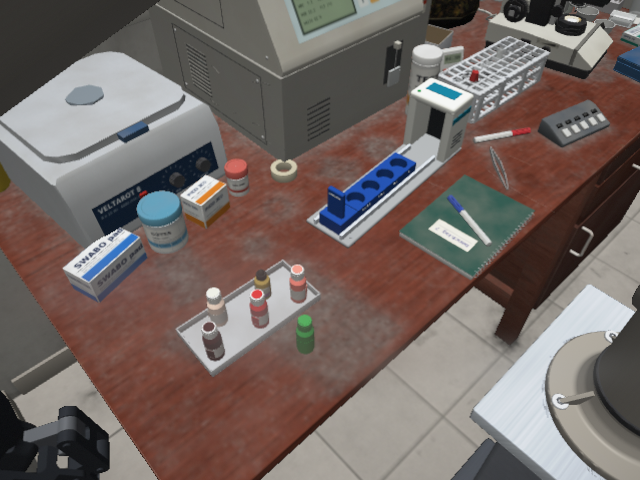

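The top picture shows the tray with the cream vial (220,240), oil (263,244), maroon (200,264), red (242,265) and salmon (281,267). The green decoy is at (252,306). The rack has its tab at (354,230) and wells at about (385..452, 222), with the hood at (533,207).

```bash
cat >> h.py <<'E'
def cloud(cam,d):
    c=r.get_calibration(cam); H,W=d.shape
    uv=np.stack(np.meshgrid(np.arange(W),np.arange(H)),-1).reshape(-1,1,2).astype(float)
    n=cv2.undistortPoints(uv,np.array(c['mtx']),np.array(c['dist'],float)).reshape(H,W,2)
    P=np.dstack([n[...,0]*d,n[...,1]*d,d]); E=np.array(c['extrinsics'])
    X=P@E[:3,:3].T+E[:3,3]; X[d==0]=np.nan; return X
E
python3 - <<'E'
from h import *
d=np.load('top.npy');p=cv2.imread('pics/top1.png')[:,:,::-1]
X=cloud('top',d)
Z=X[...,2]
m=np.zeros(Z.shape,np.uint8); m[225:320,190:300]=(Z[225:320,190:300]>0.05)
n,l,s,c=cv2.connectedComponentsWithStats(m)
for i in range(1,n):
    q=l==i; t=q&(Z>np.nanmax(Z[q])-0.006)
    print(c[i].round(),s[i,4],'top centroid',X[t].mean(0),t.sum(),p[t].mean(0).round())
h,s_,v=cv2.split(cv2.cvtColor(p,cv2.COLOR_RGB2HSV))
b=np.zeros(Z.shape,bool); b[205:250,342:470]=((h>105)&(h<130)&(s_>150))[205:250,342:470]
for lo,hi in((-.01,.012),(.012,.03),(.03,.045),(.045,.075),(.075,.12)):
    q=b&(Z>lo)&(Z<hi); print(lo,q.sum(),X[q].mean(0) if q.any() else '', np.median(Z[q]))
q=b&(Z>.03)&(Z<.05)
xy=X[q][:,:2].astype(np.float32); print(cv2.minAreaRect(xy))
q=b&(Z>.07);print(cv2.minAreaRect(X[q][:,:2].astype(np.float32)))
# wells
q=(Z<.03)&(Z>.003); mm=np.zeros(Z.shape,np.uint8); mm[208:245,372:466]=(b&(Z<.033))[208:245,372:466]
n,l,s,c=cv2.connectedComponentsWithStats(mm)
for i in range(1,n):
    if s[i,4]>10: print(c[i],s[i,4],X[l==i].mean(0))
C=r.get_calibration('top');print(C['extrinsics'])
E
```

```text
[219. 240.] 144 top centroid [0.4983 0.3284 0.0751] 65 [251. 252. 251.]
[261. 243.] 58 top centroid [0.4919 0.2467 0.0627] 16 [72. 70. 63.]
[199. 263.] 133 top centroid [0.4535 0.3646 0.0749] 69 [177. 150. 149.]
[242. 264.] 137 top centroid [0.4531 0.2834 0.0751] 81 [250. 172. 172.]
[280. 266.] 133 top centroid [0.4488 0.2105 0.075 ] 80 [252. 240. 233.]
[253. 305.] 128 top centroid [0.3742 0.2619 0.0728] 78 [108. 222. 130.]
-0.01 0  nan
0.012 736 [ 0.5351 -0.0626  0.0213] 0.02104993231652652
0.03 1672 [ 0.5275 -0.0342  0.0403] 0.040596120079837816
0.045 39 [0.5159 0.0364 0.0556] 0.05532631005701316
0.075 82 [0.5171 0.0596 0.0928] 0.0937504183434012
((0.5287885069847107, -0.03689645230770111), (0.04639920964837074, 0.22506532073020935), 5.608304977416992)
((0.5182597637176514, 0.059944115579128265), (0.028950784355401993, 0.009979695081710815), 5.239165306091309)
[449.8848 221.4555] 191 [ 0.5421 -0.1313  0.0224]
[427.8901 223.5236] 191 [ 0.5378 -0.0863  0.0219]
[406.1231 225.7385] 195 [ 0.5332 -0.0419  0.0217]
[384.2183 227.7817] 197 [0.5289 0.0026 0.0214]
[[-0.001  -0.9922  0.1246  0.3701]
 [-0.9998 -0.0017 -0.0214  0.1617]
 [ 0.0214 -0.1246 -0.992   0.9921]
 [ 0.      0.      0.      1.    ]]
  return _methods._mean(a, axis=axis, dtype=dtype,
  ret = ret.dtype.type(ret / rcount)
```

```bash
python3 -m jog '[{"rz":9.6},{"rz":9.6},{"rz":9.7},{"rz":9.7},{"rz":9.7},{"rz":9.7},{"x":-0.05,"y":0.03},{"x":-0.05,"y":0.03}]'; python3 -m jog '[{"x":-0.05,"y":0.03},{"x":-0.05,"y":0.03},{"x":-0.05,"y":0.03},{"x":-0.05,"y":0.02},{},{}]'
python3 - <<'E'
from h import *
p,d=save('wrist','w1.png');np.save('w1.npy',d)
o=r.get_obs();print(o['tcp_pos'],R.from_rotvec(o['orientation']).as_matrix())
print(r.get_calibration('wrist')['extrinsics'])
E
```

```text
[0.3007 0.6043 0.2313] [[-0.8953  0.4455 -0.    ]
 [ 0.4455  0.8953 -0.0001]
 [ 0.     -0.0001 -1.    ]]
[[ 0.4449  0.8652  0.2315  0.242 ]
 [ 0.8956 -0.4296 -0.1155  0.6347]
 [-0.0005  0.2587 -0.966   0.3734]
 [ 0.      0.      0.      1.    ]]validation failed for argument at $[0]...
validation failed for argument at $[0]...
```

View pics/w1.png

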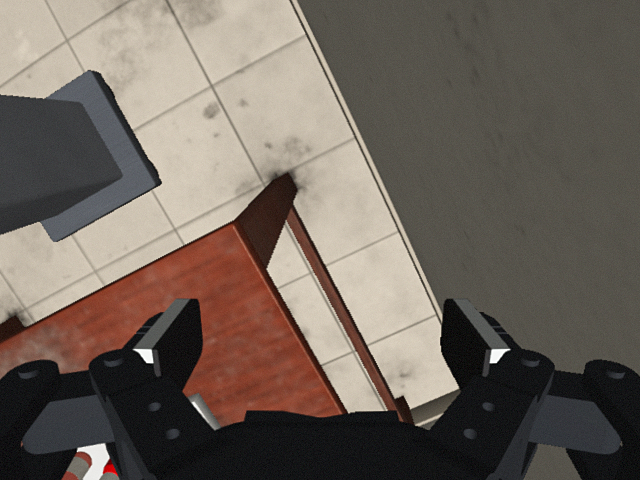

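The moves were refused because every row needs all its keys. The wrist view shows only floor and bench edge so far, with the fingers at the bottom, so the camera looks toward tool +x.

```bash
python3 -m jog '[{"fingers":0.06,"x":0,"y":0,"z":0,"rx":0,"ry":0,"rz":9.6},{"fingers":0.06,"x":0,"y":0,"z":0,"rx":0,"ry":0,"rz":9.6},{"fingers":0.06,"x":0,"y":0,"z":0,"rx":0,"ry":0,"rz":9.7},{"fingers":0.06,"x":0,"y":0,"z":0,"rx":0,"ry":0,"rz":9.7},{"fingers":0.06,"x":0,"y":0,"z":0,"rx":0,"ry":0,"rz":9.7},{"fingers":0.06,"x":0,"y":0,"z":0,"rx":0,"ry":0,"rz":9.7},{"fingers":0.06,"x":-0.05,"y":0.03,"z":0,"rx":0,"ry":0,"rz":0},{"fingers":0.06,"x":-0.05,"y":0.03,"z":0,"rx":0,"ry":0,"rz":0}]' 30
python3 -m jog '[{"fingers":0.06,"x":-0.05,"y":0.02,"z":0,"rx":0,"ry":0,"rz":0},{"fingers":0.06,"x":-0.05,"y":0.02,"z":0,"rx":0,"ry":0,"rz":0},{"fingers":0.06,"x":-0.05,"y":0.02,"z":0,"rx":0,"ry":0,"rz":0},{"fingers":0.06,"x":-0.05,"y":0.02,"z":0,"rx":0,"ry":0,"rz":0},{"fingers":0.06,"x":-0.05,"y":0.02,"z":0,"rx":0,"ry":0,"rz":0},{"fingers":0.06,"x":-0.05,"y":0,"z":0,"rx":0,"ry":0,"rz":0},{"fingers":0.06,"x":0,"y":0,"z":0,"rx":0,"ry":0,"rz":0}]'
python3 - <<'E'
from h import *
p,d=save('wrist','w2.png');np.save('w2.npy',d)
o=r.get_obs();print(o['tcp_pos'],R.from_rotvec(o['orientation']).as_matrix())
X=cloud('wrist',d);np.save('w2X.npy',X);Z=X[...,2]
m=((Z>0.058)&(Z<.09)&(X[...,0]>.35)&(X[...,0]<.54)&(X[...,1]>.15)).astype(np.uint8)
n,l,s,c=cv2.connectedComponentsWithStats(m)
for i in range(1,n):
    if s[i,4]<100: continue
    q=l==i; t=q&(Z>np.nanpercentile(Z[q],80)-0.004)
    (a,b),rad=cv2.minEnclosingCircle(X[t][:,:2].astype(np.float32))
    print(c[i].round(),s[i,4],X[t].mean(0),'circ',round(a,4),round(b,4),round(rad,4),np.median(p[t],0))
E
```

```text
clock: 1.45
tcp_pos: [0.3704, 0.51, 0.2312]
orientation: [2.109, 2.328, 0.0]
contact_force: [0.9, 0.7, 0.5]
grip_width: 0.0601
gripper_force: 0.0
clock: 2.33
tcp_pos: [0.4997, 0.2165, 0.2317]
orientation: [2.12, 2.317, -0.001]
contact_force: [-0.2, 1.4, 0.5]
grip_width: 0.0602
gripper_force: 0.0
[0.4991 0.2196 0.2316] [[-0.0925  0.9957  0.0003]
 [ 0.9957  0.0925  0.0003]
 [ 0.0002  0.0004 -1.    ]]
[274.   8.] 521 [0.4519 0.3667 0.0736] circ 0.4514 0.3692 0.0102 [153.5 129.5 124. ]
[331.  63.] 722 [0.4957 0.3335 0.0738] circ 0.4958 0.3337 0.0106 [255. 255. 254.]
[264. 121.] 673 [0.4508 0.2894 0.0738] circ 0.4507 0.2894 0.0105 [255.  54.  58.]
[161. 142.] 722 [0.3732 0.2675 0.0718] circ 0.3727 0.2672 0.0103 [ 32.5 236.   86. ]
[315. 174.] 107 [0.4908 0.2532 0.0607] circ 0.4908 0.2523 0.0044 [54. 52. 48.]
[254. 217.] 641 [0.4472 0.2173 0.0736] circ 0.4474 0.2168 0.0105 [255. 227. 198.]
```

View pics/w2.png

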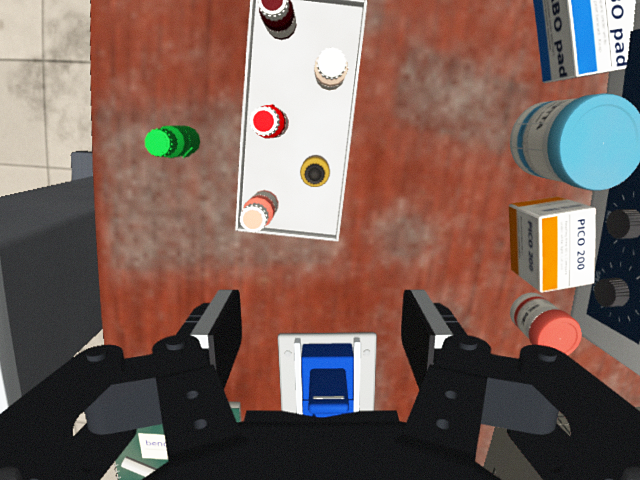

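The picture shows maroon (275,12), cream (331,66), red (266,121), oil (315,172), salmon (255,215) and the green decoy outside the tray. The arm was still settling, so I'll re-measure at rest.

```bash
cat >> h.py <<'E'
def caps(cam='wrist',zr=(.058,.1),xr=(.35,.6),yr=(-.2,.5)):
    o=r.get_obs();p,d=r.grab_frame(cam);print('tcp',o['tcp_pos'],r.get_obs()['tcp_pos'],o['clock'])
    X=cloud(cam,d);Z=X[...,2]
    m=((Z>zr[0])&(Z<zr[1])&(X[...,0]>xr[0])&(X[...,0]<xr[1])&(X[...,1]>yr[0])&(X[...,1]<yr[1])).astype(np.uint8)
    n,l,s,c=cv2.connectedComponentsWithStats(m)
    for i in range(1,n):
        if s[i,4]<60: continue
        q=l==i; t=q&(Z>np.nanpercentile(Z[q],80)-0.004)
        (a,b),rad=cv2.minEnclosingCircle(X[t][:,:2].astype(np.float32))
        print(c[i].round(),s[i,4],'circ',round(a,4),round(b,4),round(rad,4),'z',np.median(Z[t]).round(4),np.median(p[t],0))
    return p,X
E
python3 - <<'E'
from h import *
caps(yr=(.15,.5)); caps(yr=(.15,.5))
caps('top',yr=(.15,.5))
E
```

```text
tcp [0.4991 0.2196 0.2316] [0.4987 0.2216 0.2316] 2.375
[275.  11.] 660 circ 0.4516 0.3696 0.0106 z 0.0738 [133.  47.  53.]
[332.  68.] 702 circ 0.4957 0.3326 0.0105 z 0.0737 [255. 255. 254.]
[265. 125.] 678 circ 0.4506 0.2883 0.0107 z 0.0738 [255.  73.  74.]
[161. 146.] 732 circ 0.3729 0.2663 0.0106 z 0.0718 [ 33. 236.  86.]
[315. 178.] 105 circ 0.4904 0.2497 0.0041 z 0.0607 [57. 54. 50.]
[255. 220.] 641 circ 0.4471 0.2155 0.0107 z 0.0737 [255. 227. 197.]
tcp [0.4987 0.2216 0.2316] [0.4985 0.2227 0.2315] 2.425
[276.  12.] 733 circ 0.4519 0.3689 0.0105 z 0.0737 [132.  44.  47.]
[333.  71.] 701 circ 0.4962 0.3318 0.0104 z 0.0737 [255. 255. 254.]
[266. 128.] 686 circ 0.4509 0.2874 0.0106 z 0.0737 [255.  76.  77.]
[162. 148.] 735 circ 0.3729 0.2654 0.0109 z 0.0719 [ 33. 236.  86.]
[315. 181.] 103 circ 0.4913 0.2501 0.0044 z 0.0605 [55. 52. 49.]
[255. 223.] 638 circ 0.4473 0.2146 0.0106 z 0.0737 [255. 226. 197.]
tcp [0.4985 0.2227 0.2315] [0.4983 0.2232 0.2314] 2.475
[198. 263.] 96 circ 0.4539 0.3643 0.0094 z 0.0751 [197. 176. 175.]
```

```bash
cat >> h.py <<'E'
def delta(x,y,z,show=True):
    o=r.get_obs(); M=R.from_rotvec(o['orientation']).as_matrix()
    print('tcp',o['tcp_pos'],'delta',M.T@(np.array([x,y,z])-o['tcp_pos']),'tool y ang',np.degrees(np.arctan2(M[1,1],M[0,1])))
E
python3 -m jog '[{"fingers":0.06,"x":0.05,"y":0.004,"z":0.03,"rx":0,"ry":0,"rz":0},{"fingers":0.05,"x":0.03,"y":0.004,"z":0.04,"rx":0,"ry":0,"rz":0},{"fingers":0.05,"x":0,"y":0,"z":0,"rx":0,"ry":0,"rz":0},{"fingers":0.05,"x":0,"y":0,"z":0,"rx":0,"ry":0,"rz":0},{"fingers":0.05,"x":0,"y":0,"z":0,"rx":0,"ry":0,"rz":0},{"fingers":0.05,"x":0,"y":0,"z":0,"rx":0,"ry":0,"rz":0},{"fingers":0.05,"x":0,"y":0,"z":0,"rx":0,"ry":0,"rz":0}]'
python3 - <<'E'
from h import *
p,X=caps(yr=(.15,.5)); delta(.4965,.331,.025)
cv2.imwrite('pics/w3.png',p[:,:,::-1])
E
```

```text
clock: 3.4
tcp_pos: [0.4992, 0.3017, 0.162]
orientation: [2.112, 2.325, 0.002]
contact_force: [0.4, -0.5, -0.2]
grip_width: 0.0497
gripper_force: 0.0
tcp [0.4992 0.3017 0.162 ] [0.4991 0.3018 0.1618] 3.4
[250. 124.] 1137 circ 0.4521 0.3681 0.0104 z 0.0736 [125.  36.  40.]
[322. 196.] 1028 circ 0.4967 0.3308 0.0106 z 0.0736 [255. 255. 254.]
[242. 260.] 1061 circ 0.4514 0.2872 0.0107 z 0.0737 [254.  47.  48.]
[121. 280.] 1044 circ 0.3731 0.265 0.0107 z 0.0717 [ 23. 232.  79.]
[302. 314.] 138 circ 0.4911 0.249 0.0045 z 0.0604 [55.  52.5 48. ]
tcp [0.4991 0.3018 0.1618] delta [0.0292 0.0001 0.1368] tool y ang 5.503960464359164
```

View pics/w3.png

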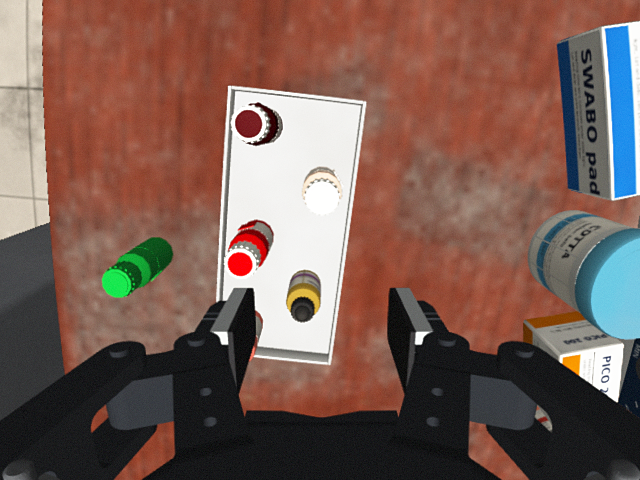

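Maroon (257,124), cream (322,193), red (245,258) and oil (303,300) are all clear, and cream lies on the finger centre line. Next I pick cream.

```bash
python3 -m jog '[{"fingers":0.05,"x":0.029,"y":0,"z":0,"rx":0,"ry":0,"rz":0},{"fingers":0.05,"x":0,"y":0,"z":0,"rx":0,"ry":0,"rz":0},{"fingers":0.05,"x":0,"y":0,"z":0.04,"rx":0,"ry":0,"rz":0},{"fingers":0.05,"x":0,"y":0,"z":0.04,"rx":0,"ry":0,"rz":0},{"fingers":0.05,"x":0,"y":0,"z":0.037,"rx":0,"ry":0,"rz":0},{"fingers":0.05,"x":0,"y":0,"z":0.02,"rx":0,"ry":0,"rz":0},{"fingers":0.05,"x":0,"y":0,"z":0,"rx":0,"ry":0,"rz":0},{"fingers":0.05,"x":0,"y":0,"z":0,"rx":0,"ry":0,"rz":0}]' 30
python3 - <<'E'
from h import *
delta(.4967,.3308,.025)
E
```

```text
clock: 4.45
tcp_pos: [0.4971, 0.3313, 0.0256]
orientation: [2.112, 2.326, 0.003]
contact_force: [-0.0, 0.2, 1.0]
grip_width: 0.0498
gripper_force: 0.0
tcp [0.4971 0.3313 0.0256] delta [-0.0004 -0.0004  0.0006] tool y ang 5.519681695021472
```

```bash
python3 -m jog '[{"fingers":0.015,"x":0,"y":0,"z":0,"rx":0,"ry":0,"rz":0},{"fingers":0.015,"x":0,"y":0,"z":0,"rx":0,"ry":0,"rz":0},{"fingers":0.015,"x":0,"y":0,"z":0,"rx":0,"ry":0,"rz":0},{"fingers":0.015,"x":0,"y":0,"z":0,"rx":0,"ry":0,"rz":0},{"fingers":0.015,"x":0,"y":0,"z":-0.02,"rx":0,"ry":0,"rz":0},{"fingers":0.015,"x":0,"y":0,"z":-0.05,"rx":0,"ry":0,"rz":0},{"fingers":0.015,"x":0,"y":0,"z":-0.05,"rx":0,"ry":0,"rz":0},{"fingers":0.015,"x":0,"y":0,"z":-0.03,"rx":0,"ry":0,"rz":0}]' 30
python3 - <<'E'
from h import *
delta(.5366,-.126,.175)
E
```

```text
clock: 5.45
tcp_pos: [0.497, 0.3313, 0.1784]
orientation: [2.112, 2.325, 0.007]
contact_force: [0.1, 0.2, -1.5]
grip_width: 0.0248
gripper_force: 29.7
tcp [0.497  0.3313 0.1784] delta [-0.459  -0.0046  0.0022] tool y ang 5.519478821834133
```

```bash
python3 -m jog '[{"fingers":0.015,"x":-0.03,"y":0,"z":0,"rx":0,"ry":0,"rz":0},{"fingers":0.015,"x":-0.055,"y":0,"z":0,"rx":0,"ry":0,"rz":0},{"fingers":0.015,"x":-0.055,"y":0,"z":0,"rx":0,"ry":0,"rz":0},{"fingers":0.015,"x":-0.055,"y":0,"z":0,"rx":0,"ry":0,"rz":0},{"fingers":0.015,"x":-0.055,"y":0,"z":0,"rx":0,"ry":0,"rz":0},{"fingers":0.015,"x":-0.055,"y":0,"z":0,"rx":0,"ry":0,"rz":0},{"fingers":0.015,"x":-0.055,"y":0,"z":0,"rx":0,"ry":0,"rz":0},{"fingers":0.015,"x":-0.045,"y":0,"z":0,"rx":0,"ry":0,"rz":0}]'
python3 -m jog '[{"fingers":0.015,"x":-0.03,"y":-0.004,"z":0,"rx":0,"ry":0,"rz":0},{"fingers":0.015,"x":-0.02,"y":0,"z":0,"rx":0,"ry":0,"rz":0},{"fingers":0.015,"x":0,"y":0,"z":0,"rx":0,"ry":0,"rz":0},{"fingers":0.015,"x":0,"y":0,"z":0,"rx":0,"ry":0,"rz":0},{"fingers":0.015,"x":0,"y":0,"z":0,"rx":0,"ry":0,"rz":0},{"fingers":0.015,"x":0,"y":0,"z":0,"rx":0,"ry":0,"rz":0}]'
cat > rack.py <<'E'
from h import *
def rack(fn):
    o=r.get_obs();p,d=save('wrist',fn);X=cloud('wrist',d);Z=X[...,2];print(o['tcp_pos'],r.get_obs()['tcp_pos'])
    h,s,v=cv2.split(cv2.cvtColor(p,cv2.COLOR_RGB2HSV)); b=(h>105)&(h<130)&(s>140)&(X[...,0]>.45)&(X[...,0]<.6)
    top=b&(abs(Z-.041)<.004); print('top',top.sum(),np.median(Z[top]),cv2.minAreaRect(X[top][:,:2].astype(np.float32)))
    tab=b&(Z>.088)&(Z<.1); print('tab',tab.sum(),np.median(Z[tab]) if tab.any() else 0,cv2.minAreaRect(X[tab][:,:2].astype(np.float32)) if tab.any() else 0)
    # orthographic top-face map, rim of wells
    x0,y0,res=.45,-.2,.0005; im=np.zeros((600,360),np.uint8)
    q=X[top]; im[((q[:,1]-y0)/res).astype(int).clip(0,599),((q[:,0]-x0)/res).astype(int).clip(0,359)]=255
    im=cv2.morphologyEx(im,cv2.MORPH_CLOSE,np.ones((7,7)))
    cs,hi=cv2.findContours(im,cv2.RETR_CCOMP,cv2.CHAIN_APPROX_NONE)
    for c,hh in zip(cs,hi[0]):
        if hh[3]>=0 and cv2.contourArea(c)>800:
            (a,e),rd=cv2.minEnclosingCircle(c); (fa,fe),ax,_=cv2.fitEllipse(c)
            print('hole',np.array([x0+a*res,y0+e*res,rd*res]),np.array([x0+fa*res,y0+fe*res]),np.array(ax)*res)
    cv2.imwrite('pics/map.png',im)
E
python3 -c "
from rack import *; rack('w4.png')"
```

```text
clock: 6.45
tcp_pos: [0.5351, -0.0747, 0.1758]
orientation: [2.113, 2.324, 0.002]
contact_force: [-0.6, 0.1, -0.1]
grip_width: 0.0249
gripper_force: 29.7
clock: 7.2
tcp_pos: [0.5361, -0.1214, 0.1743]
orientation: [-2.11, -2.328, -0.0]
contact_force: [0.1, 0.0, -0.1]
grip_width: 0.0246
gripper_force: 29.7
[ 0.5361 -0.1214  0.1743] [ 0.5361 -0.1216  0.1743]
top 11894 0.039005596049224184 ((0.5379794239997864, -0.12423960864543915), (0.04959738254547119, 0.3028108477592468), 5.737657070159912)
tab 0 0 0
hole [0.5244 0.0069 0.0172] [0.5244 0.007 ] [0.033  0.0332]
hole [ 0.5288 -0.0366  0.0171] [ 0.5288 -0.0366] [0.0328 0.033 ]
hole [ 0.5336 -0.0801  0.0172] [ 0.5336 -0.0802] [0.0329 0.0334]
hole [ 0.538  -0.1237  0.0172] [ 0.538  -0.1237] [0.0331 0.0334]
```

View pics/w4.png

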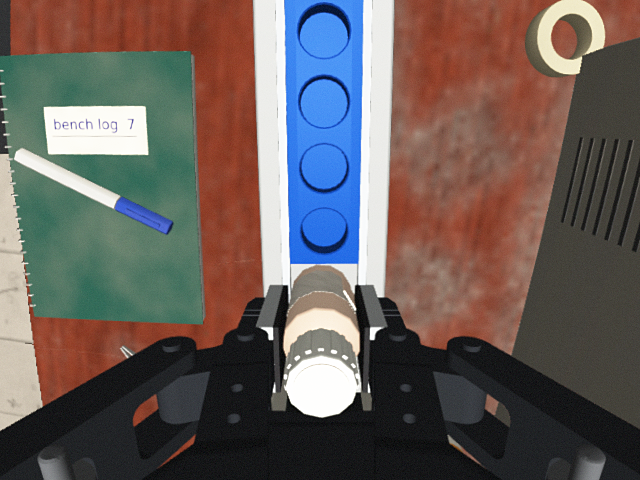

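All four wells show clearly, at (324,230), (324,167), (324,102) and (324,32), with the held cream vial at the bottom. The fitted diameters of 33 mm and the pitch of 43.8 mm match the sizes given.

```bash
python3 -m jog '[{"fingers":0.015,"x":-0.0022,"y":0.0017,"z":0.03,"rx":0,"ry":0,"rz":0},{"fingers":0.015,"x":0,"y":0,"z":0.04,"rx":0,"ry":0,"rz":0},{"fingers":0.015,"x":0,"y":0,"z":0.025,"rx":0,"ry":0,"rz":0},{"fingers":0.015,"x":0,"y":0,"z":0,"rx":0,"ry":0,"rz":0},{"fingers":0.015,"x":0,"y":0,"z":0,"rx":0,"ry":0,"rz":0},{"fingers":0.015,"x":0,"y":0,"z":0.012,"rx":0,"ry":0,"rz":0},{"fingers":0.015,"x":0,"y":0,"z":0.012,"rx":0,"ry":0,"rz":0},{"fingers":0.015,"x":0,"y":0,"z":0.008,"rx":0,"ry":0,"rz":0}]'
python3 -m jog '[{"fingers":0.015,"x":0,"y":0,"z":0.0015,"rx":0,"ry":0,"rz":0},{"fingers":0.015,"x":0,"y":0,"z":0,"rx":0,"ry":0,"rz":0},{"fingers":0.015,"x":0,"y":0,"z":0,"rx":0,"ry":0,"rz":0}]'
```

```text
clock: 8.25
tcp_pos: [0.5376, -0.1242, 0.0464]
orientation: [-2.111, -2.326, 0.001]
contact_force: [0.4, -0.1, -0.4]
grip_width: 0.0247
gripper_force: 29.7
clock: 8.62
tcp_pos: [0.5381, -0.1245, 0.0461]
orientation: [2.111, 2.326, 0.0]
contact_force: [1.2, -0.7, -0.6]
grip_width: 0.025
gripper_force: 29.7
```

```bash
python3 -m jog '[{"fingers":0.015,"x":0,"y":0,"z":0.0015,"rx":0,"ry":0,"rz":0},{"fingers":0.015,"x":0,"y":0,"z":0,"rx":0,"ry":0,"rz":0},{"fingers":0.015,"x":0,"y":0,"z":0,"rx":0,"ry":0,"rz":0}]'
```

```text
clock: 9.0
tcp_pos: [0.538, -0.1244, 0.0444]
orientation: [2.111, 2.326, 0.0]
contact_force: [0.2, 0.1, -0.2]
grip_width: 0.025
gripper_force: 29.7
```

Now I open to 50 mm and rise.

```bash
python3 -m jog '[{"fingers":0.05,"x":0,"y":0,"z":0,"rx":0,"ry":0,"rz":0},{"fingers":0.05,"x":0,"y":0,"z":0,"rx":0,"ry":0,"rz":0},{"fingers":0.05,"x":0,"y":0,"z":0,"rx":0,"ry":0,"rz":0},{"fingers":0.05,"x":0,"y":0,"z":-0.03,"rx":0,"ry":0,"rz":0},{"fingers":0.05,"x":0,"y":0,"z":-0.05,"rx":0,"ry":0,"rz":0},{"fingers":0.05,"x":0,"y":0,"z":-0.05,"rx":0,"ry":0,"rz":0},{"fingers":0.05,"x":0,"y":0,"z":0,"rx":0,"ry":0,"rz":0}]'
python3 - <<'E'
from h import *
delta(.4475,.214,.175)
E
```

```text
clock: 9.88
tcp_pos: [0.5405, -0.1251, 0.1782]
orientation: [2.108, 2.321, 0.008]
contact_force: [0.4, -0.4, 0.4]
grip_width: 0.0498
gripper_force: 0.0
tcp [ 0.5405 -0.1251  0.1782] delta [ 0.3465 -0.06    0.0024] tool y ang 5.521881153605982
```

```bash
python3 -m jog '[{"fingers":0.05,"x":0.03,"y":0,"z":0,"rx":0,"ry":0,"rz":0},{"fingers":0.05,"x":0.055,"y":-0.01,"z":0,"rx":0,"ry":0,"rz":0},{"fingers":0.05,"x":0.055,"y":-0.012,"z":0,"rx":0,"ry":0,"rz":0},{"fingers":0.05,"x":0.055,"y":-0.012,"z":0,"rx":0,"ry":0,"rz":0},{"fingers":0.05,"x":0.055,"y":-0.012,"z":0,"rx":0,"ry":0,"rz":0},{"fingers":0.05,"x":0.04,"y":-0.013,"z":0,"rx":0,"ry":0,"rz":0},{"fingers":0.05,"x":0.025,"y":0,"z":0.02,"rx":0,"ry":0,"rz":0},{"fingers":0.05,"x":0,"y":0,"z":0,"rx":0,"ry":0,"rz":0}]'
python3 -m jog '[{"fingers":0.05,"x":0,"y":0,"z":0,"rx":0,"ry":0,"rz":0},{"fingers":0.05,"x":0,"y":0,"z":0,"rx":0,"ry":0,"rz":0},{"fingers":0.05,"x":0,"y":0,"z":0,"rx":0,"ry":0,"rz":0}]'
python3 - <<'E'
from h import *
caps(yr=(.15,.5)); delta(.4475,.214,.025)
p,X=caps('top',yr=(-.18,.03),zr=(.07,.12),xr=(.5,.57)); cv2.imwrite('pics/t2.png',cv2.resize(p[180:260,330:490,::-1],None,fx=4,fy=4))
E
```

```text
clock: 10.88
tcp_pos: [0.4469, 0.1849, 0.1525]
orientation: [-2.106, -2.33, 0.005]
contact_force: [-0.3, 0.6, -0.5]
grip_width: 0.0498
gripper_force: 0.0
clock: 11.25
tcp_pos: [0.4492, 0.1826, 0.1546]
orientation: [2.113, 2.324, 0.001]
contact_force: [-0.2, 0.1, -0.0]
grip_width: 0.05
gripper_force: 0.0
tcp [0.4492 0.1826 0.1546] [0.4491 0.1828 0.1546] 11.25
[344.  61.] 1333 circ 0.4511 0.2863 0.0107 z 0.0738 [255.   60.5  67. ]
[197.  90.] 1321 circ 0.3731 0.2647 0.0107 z 0.0718 [ 42. 240.  94.]
[404. 138.] 209 circ 0.4906 0.2497 0.0049 z 0.0604 [53.5 51.  48. ]
[323. 195.] 1102 circ 0.4474 0.2137 0.0106 z 0.0738 [255. 233. 208.]
tcp [0.4491 0.1828 0.1546] delta [0.0312 0.0013 0.1296] tool y ang 5.461371170325044
tcp [0.4491 0.1828 0.1546] [0.4491 0.183  0.1546] 11.3
[457. 218.] 158 circ 0.539 -0.1281 0.0101 z 0.0934 [254. 254. 254.]
```

View pics/t2.png

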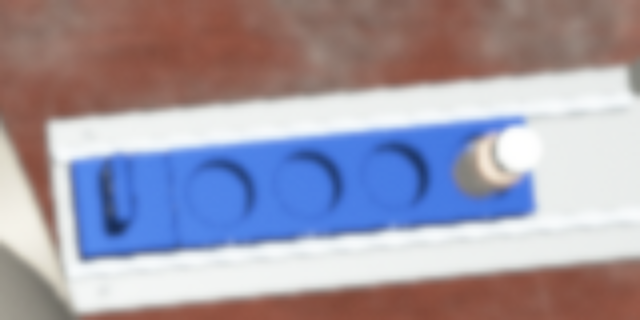

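The crop shows cream upright in the well nearest the hood. Its cap is at z 0.093, which means it is fully seated. Next I pick salmon.

```bash
python3 -m jog '[{"fingers":0.05,"x":0.031,"y":0.001,"z":0,"rx":0,"ry":0,"rz":0},{"fingers":0.05,"x":0,"y":0,"z":0,"rx":0,"ry":0,"rz":0},{"fingers":0.05,"x":0,"y":0,"z":0.04,"rx":0,"ry":0,"rz":0},{"fingers":0.05,"x":0,"y":0,"z":0.04,"rx":0,"ry":0,"rz":0},{"fingers":0.05,"x":0,"y":0,"z":0.03,"rx":0,"ry":0,"rz":0},{"fingers":0.05,"x":0,"y":0,"z":0.02,"rx":0,"ry":0,"rz":0},{"fingers":0.05,"x":0,"y":0,"z":0,"rx":0,"ry":0,"rz":0},{"fingers":0.05,"x":0,"y":0,"z":0,"rx":0,"ry":0,"rz":0}]' 30
python3 -m jog '[{"fingers":0.015,"x":0,"y":0,"z":0,"rx":0,"ry":0,"rz":0},{"fingers":0.015,"x":0,"y":0,"z":0,"rx":0,"ry":0,"rz":0},{"fingers":0.015,"x":0,"y":0,"z":0,"rx":0,"ry":0,"rz":0},{"fingers":0.015,"x":0,"y":0,"z":0,"rx":0,"ry":0,"rz":0}]' 30
```

```text
clock: 12.35
tcp_pos: [0.4474, 0.2142, 0.025]
orientation: [2.112, 2.325, 0.001]
contact_force: [0.5, 0.1, 0.3]
grip_width: 0.0502
gripper_force: 0.0
clock: 12.85
tcp_pos: [0.4474, 0.2147, 0.0253]
orientation: [2.111, 2.326, 0.003]
contact_force: [-1.1, -1.0, 7.8]
grip_width: 0.0253
gripper_force: 29.4
```

```bash
python3 -m jog '[{"fingers":0.015,"x":0,"y":0,"z":-0.02,"rx":0,"ry":0,"rz":0},{"fingers":0.015,"x":0,"y":0,"z":-0.05,"rx":0,"ry":0,"rz":0},{"fingers":0.015,"x":0,"y":0,"z":-0.05,"rx":0,"ry":0,"rz":0},{"fingers":0.015,"x":-0.03,"y":0.01,"z":-0.03,"rx":0,"ry":0,"rz":0},{"fingers":0.015,"x":-0.05,"y":0.01,"z":0,"rx":0,"ry":0,"rz":0},{"fingers":0.015,"x":-0.055,"y":0.01,"z":0,"rx":0,"ry":0,"rz":0},{"fingers":0.015,"x":-0.055,"y":0.01,"z":0,"rx":0,"ry":0,"rz":0},{"fingers":0.015,"x":-0.055,"y":0.01,"z":0,"rx":0,"ry":0,"rz":0}]'
python3 -m jog '[{"fingers":0.015,"x":-0.04,"y":0.008,"z":0,"rx":0,"ry":0,"rz":0},{"fingers":0.015,"x":-0.016,"y":0,"z":0,"rx":0,"ry":0,"rz":0},{"fingers":0.015,"x":0,"y":0,"z":0,"rx":0,"ry":0,"rz":0},{"fingers":0.015,"x":0,"y":0,"z":0,"rx":0,"ry":0,"rz":0},{"fingers":0.015,"x":0,"y":0,"z":0,"rx":0,"ry":0,"rz":0},{"fingers":0.015,"x":0,"y":0,"z":0,"rx":0,"ry":0,"rz":0}]'
python3 - <<'E'
from rack import *
rack('w5.png'); delta(.5336,-.0801,.045)
E
```

```text
clock: 13.85
tcp_pos: [0.5205, -0.0262, 0.1748]
orientation: [2.111, 2.327, 0.002]
contact_force: [0.3, 0.5, -0.1]
grip_width: 0.0248
gripper_force: 29.8
clock: 14.6
tcp_pos: [0.5335, -0.0784, 0.1743]
orientation: [-2.109, -2.328, -0.0]
contact_force: [1.1, -0.3, 1.1]
grip_width: 0.0248
gripper_force: 29.8
[ 0.5335 -0.0784  0.1743] [ 0.5335 -0.0788  0.1743]
top 13734 0.03906784546244024 ((0.5288081765174866, -0.032327257096767426), (0.049693576991558075, 0.20381255447864532), 5.7060370445251465)
tab 0 0 0
hole [0.5244 0.007  0.0173] [0.5245 0.0071] [0.033  0.0332]
hole [ 0.5292 -0.0363  0.0171] [ 0.5292 -0.0364] [0.0328 0.0335]
hole [ 0.5336 -0.0797  0.0172] [ 0.5336 -0.08  ] [0.0331 0.0334]
tcp [ 0.5335 -0.0788  0.1743] delta [-0.0014 -0.0001  0.1293] tool y ang 5.616334768559051
```

```bash
python3 -m jog '[{"fingers":0.015,"x":-0.001,"y":0,"z":0.03,"rx":0,"ry":0,"rz":0},{"fingers":0.015,"x":0,"y":0,"z":0.04,"rx":0,"ry":0,"rz":0},{"fingers":0.015,"x":0,"y":0,"z":0.025,"rx":0,"ry":0,"rz":0},{"fingers":0.015,"x":0,"y":0,"z":0,"rx":0,"ry":0,"rz":0},{"fingers":0.015,"x":0,"y":0,"z":0.012,"rx":0,"ry":0,"rz":0},{"fingers":0.015,"x":0,"y":0,"z":0.012,"rx":0,"ry":0,"rz":0},{"fingers":0.015,"x":0,"y":0,"z":0.01,"rx":0,"ry":0,"rz":0},{"fingers":0.015,"x":0,"y":0,"z":0,"rx":0,"ry":0,"rz":0}]'
python3 -m jog '[{"fingers":0.015,"x":0,"y":0,"z":0,"rx":0,"ry":0,"rz":0},{"fingers":0.015,"x":0,"y":0,"z":0,"rx":0,"ry":0,"rz":0}]'
```

```text
clock: 15.65
tcp_pos: [0.5331, -0.0805, 0.0446]
orientation: [-2.111, -2.325, 0.001]
contact_force: [0.3, -0.9, -0.1]
grip_width: 0.0249
gripper_force: 29.8
clock: 15.9
tcp_pos: [0.534, -0.0806, 0.0457]
orientation: [2.111, 2.326, 0.001]
contact_force: [-0.1, -0.3, 0.1]
grip_width: 0.0251
gripper_force: 29.8
```

```bash
python3 -m jog '[{"fingers":0.015,"x":0,"y":0,"z":0.001,"rx":0,"ry":0,"rz":0},{"fingers":0.015,"x":0,"y":0,"z":0,"rx":0,"ry":0,"rz":0},{"fingers":0.05,"x":0,"y":0,"z":0,"rx":0,"ry":0,"rz":0},{"fingers":0.05,"x":0,"y":0,"z":0,"rx":0,"ry":0,"rz":0},{"fingers":0.05,"x":0,"y":0,"z":0,"rx":0,"ry":0,"rz":0},{"fingers":0.05,"x":0,"y":0,"z":-0.03,"rx":0,"ry":0,"rz":0},{"fingers":0.05,"x":0,"y":0,"z":-0.05,"rx":0,"ry":0,"rz":0},{"fingers":0.05,"x":0,"y":0,"z":-0.05,"rx":0,"ry":0,"rz":0}]'
python3 -m jog '[{"fingers":0.05,"x":0.04,"y":0,"z":0,"rx":0,"ry":0,"rz":0},{"fingers":0.05,"x":0.055,"y":-0.01,"z":0,"rx":0,"ry":0,"rz":0},{"fingers":0.05,"x":0.055,"y":-0.01,"z":0,"rx":0,"ry":0,"rz":0},{"fingers":0.05,"x":0.055,"y":-0.01,"z":0,"rx":0,"ry":0,"rz":0},{"fingers":0.05,"x":0.055,"y":-0.01,"z":0,"rx":0,"ry":0,"rz":0},{"fingers":0.05,"x":0.05,"y":-0.007,"z":0,"rx":0,"ry":0,"rz":0},{"fingers":0.05,"x":0.03,"y":0,"z":0.02,"rx":0,"ry":0,"rz":0},{"fingers":0.05,"x":0,"y":0,"z":0,"rx":0,"ry":0,"rz":0}]'
python3 -m jog '[{"fingers":0.05,"x":0,"y":0,"z":0,"rx":0,"ry":0,"rz":0},{"fingers":0.05,"x":0,"y":0,"z":0,"rx":0,"ry":0,"rz":0},{"fingers":0.05,"x":0,"y":0,"z":0,"rx":0,"ry":0,"rz":0}]'
python3 - <<'E'
from h import *
caps(yr=(.15,.5)); delta(.4511,.2865,.025)
caps('top',yr=(-.18,.03),zr=(.07,.12),xr=(.5,.57))
E
```

```text
clock: 16.9
tcp_pos: [0.5333, -0.0806, 0.1755]
orientation: [-2.111, -2.326, 0.001]
contact_force: [0.3, 1.0, 0.1]
grip_width: 0.0503
gripper_force: 0.0
clock: 17.9
tcp_pos: [0.4524, 0.2556, 0.1531]
orientation: [-2.105, -2.331, 0.003]
contact_force: [-0.1, -0.5, -0.1]
grip_width: 0.0501
gripper_force: 0.0
clock: 18.27
tcp_pos: [0.4546, 0.2524, 0.1547]
orientation: [2.113, 2.324, 0.001]
contact_force: [0.4, 0.4, -0.6]
grip_width: 0.0499
gripper_force: 0.0
tcp [0.4546 0.2524 0.1547] [0.4545 0.2526 0.1547] 18.275
[338.  37.] 1404 circ 0.4521 0.3684 0.0107 z 0.0738 [135.   47.   50.5]
[322. 189.] 1100 circ 0.4515 0.2869 0.0105 z 0.0738 [254.  38.  43.]
[186. 213.] 1136 circ 0.373 0.2651 0.0106 z 0.0718 [ 28. 232.  81.]
[380. 252.] 154 circ 0.4913 0.2493 0.0045 z 0.0602 [54. 51. 48.]
tcp [0.4545 0.2526 0.1547] delta [ 0.0341 -0.0002  0.1297] tool y ang 5.454313799152075
tcp [0.4545 0.2526 0.1547] [0.4544 0.2528 0.1546] 18.325
[457. 218.] 152 circ 0.5384 -0.1278 0.0107 z 0.0931 [254. 254. 254.]
[434. 220.] 136 circ 0.5346 -0.0847 0.0099 z 0.0929 [254. 234. 230.]
```

```bash
python3 -m jog '[{"fingers":0.05,"x":0.034,"y":0,"z":0,"rx":0,"ry":0,"rz":0},{"fingers":0.05,"x":0,"y":0,"z":0,"rx":0,"ry":0,"rz":0},{"fingers":0.05,"x":0,"y":0,"z":0.04,"rx":0,"ry":0,"rz":0},{"fingers":0.05,"x":0,"y":0,"z":0.04,"rx":0,"ry":0,"rz":0},{"fingers":0.05,"x":0,"y":0,"z":0.03,"rx":0,"ry":0,"rz":0},{"fingers":0.05,"x":0,"y":0,"z":0.02,"rx":0,"ry":0,"rz":0},{"fingers":0.05,"x":0,"y":0,"z":0,"rx":0,"ry":0,"rz":0},{"fingers":0.05,"x":0,"y":0,"z":0,"rx":0,"ry":0,"rz":0}]' 30
python3 -m jog '[{"fingers":0.015,"x":0,"y":0,"z":0,"rx":0,"ry":0,"rz":0},{"fingers":0.015,"x":0,"y":0,"z":0,"rx":0,"ry":0,"rz":0},{"fingers":0.015,"x":0,"y":0,"z":0,"rx":0,"ry":0,"rz":0},{"fingers":0.015,"x":0,"y":0,"z":0,"rx":0,"ry":0,"rz":0}]' 30
```

```text
clock: 19.38
tcp_pos: [0.4514, 0.287, 0.0251]
orientation: [2.112, 2.325, 0.001]
contact_force: [0.7, 0.7, 0.4]
grip_width: 0.0501
gripper_force: 0.0
clock: 19.88
tcp_pos: [0.4514, 0.2876, 0.0254]
orientation: [2.111, 2.326, 0.003]
contact_force: [-1.3, -0.6, 7.5]
grip_width: 0.025
gripper_force: 29.4
```

```bash
python3 -m jog '[{"fingers":0.015,"x":0,"y":0,"z":-0.02,"rx":0,"ry":0,"rz":0},{"fingers":0.015,"x":0,"y":0,"z":-0.05,"rx":0,"ry":0,"rz":0},{"fingers":0.015,"x":0,"y":0,"z":-0.05,"rx":0,"ry":0,"rz":0},{"fingers":0.015,"x":-0.03,"y":0.01,"z":-0.03,"rx":0,"ry":0,"rz":0},{"fingers":0.015,"x":-0.05,"y":0.01,"z":0,"rx":0,"ry":0,"rz":0},{"fingers":0.015,"x":-0.055,"y":0.01,"z":0,"rx":0,"ry":0,"rz":0},{"fingers":0.015,"x":-0.055,"y":0.01,"z":0,"rx":0,"ry":0,"rz":0},{"fingers":0.015,"x":-0.055,"y":0.006,"z":0,"rx":0,"ry":0,"rz":0}]'
python3 -m jog '[{"fingers":0.015,"x":-0.05,"y":0,"z":0,"rx":0,"ry":0,"rz":0},{"fingers":0.015,"x":-0.036,"y":0,"z":0,"rx":0,"ry":0,"rz":0},{"fingers":0.015,"x":0,"y":0,"z":0,"rx":0,"ry":0,"rz":0},{"fingers":0.015,"x":0,"y":0,"z":0,"rx":0,"ry":0,"rz":0},{"fingers":0.015,"x":0,"y":0,"z":0,"rx":0,"ry":0,"rz":0},{"fingers":0.015,"x":0,"y":0,"z":0,"rx":0,"ry":0,"rz":0}]'
python3 - <<'E'
from rack import *
rack('w6.png'); delta(.5290,-.0365,.045)
E
```

```text
clock: 20.88
tcp_pos: [0.5206, 0.0461, 0.1748]
orientation: [2.111, 2.326, 0.002]
contact_force: [-0.0, 0.9, -1.1]
grip_width: 0.025
gripper_force: 29.7
clock: 21.62
tcp_pos: [0.5285, -0.0367, 0.1743]
orientation: [-2.109, -2.328, -0.0]
contact_force: [-0.5, -0.3, -0.2]
grip_width: 0.0246
gripper_force: 29.7
[ 0.5285 -0.0367  0.1743] [ 0.5285 -0.0369  0.1743]
top 10791 0.03905603066172769 ((0.526078462600708, -0.006223000586032867), (0.04964433237910271, 0.17081959545612335), 5.768476486206055)
tab 1232 0.09267231718066049 ((0.5192786455154419, 0.0621105320751667), (0.03342080116271973, 0.01022911723703146), 6.474702835083008)
hole [0.5184 0.0696 0.0213] [0.5185 0.0667] [0.0205 0.0471]
hole [0.5247 0.0077 0.0172] [0.5248 0.0074] [0.0328 0.0333]
hole [ 0.5291 -0.036   0.0172] [ 0.5292 -0.0361] [0.0332 0.0334]
tcp [ 0.5285 -0.0369  0.1743] delta [0.0003 0.0005 0.1293] tool y ang 5.635796928498007
```

```bash
python3 -m jog '[{"fingers":0.015,"x":0.0005,"y":0.0005,"z":0.03,"rx":0,"ry":0,"rz":0},{"fingers":0.015,"x":0,"y":0,"z":0.04,"rx":0,"ry":0,"rz":0},{"fingers":0.015,"x":0,"y":0,"z":0.025,"rx":0,"ry":0,"rz":0},{"fingers":0.015,"x":0,"y":0,"z":0,"rx":0,"ry":0,"rz":0},{"fingers":0.015,"x":0,"y":0,"z":0.012,"rx":0,"ry":0,"rz":0},{"fingers":0.015,"x":0,"y":0,"z":0.012,"rx":0,"ry":0,"rz":0},{"fingers":0.015,"x":0,"y":0,"z":0.01,"rx":0,"ry":0,"rz":0},{"fingers":0.015,"x":0,"y":0,"z":0.001,"rx":0,"ry":0,"rz":0}]'
python3 -m jog '[{"fingers":0.015,"x":0,"y":0,"z":0,"rx":0,"ry":0,"rz":0},{"fingers":0.015,"x":0,"y":0,"z":0,"rx":0,"ry":0,"rz":0}]'
```

```text
clock: 22.68
tcp_pos: [0.5285, -0.0374, 0.0436]
orientation: [-2.111, -2.325, 0.001]
contact_force: [-0.7, -1.3, -0.5]
grip_width: 0.0246
gripper_force: 29.7
clock: 22.92
tcp_pos: [0.5293, -0.0374, 0.0446]
orientation: [2.111, 2.326, 0.001]
contact_force: [0.4, 0.4, -0.8]
grip_width: 0.0251
gripper_force: 29.7
```

```bash
python3 -m jog '[{"fingers":0.05,"x":0,"y":0,"z":0,"rx":0,"ry":0,"rz":0},{"fingers":0.05,"x":0,"y":0,"z":0,"rx":0,"ry":0,"rz":0},{"fingers":0.05,"x":0,"y":0,"z":0,"rx":0,"ry":0,"rz":0},{"fingers":0.05,"x":0,"y":0,"z":-0.03,"rx":0,"ry":0,"rz":0},{"fingers":0.05,"x":0,"y":0,"z":-0.05,"rx":0,"ry":0,"rz":0},{"fingers":0.05,"x":0,"y":0,"z":-0.05,"rx":0,"ry":0,"rz":0},{"fingers":0.05,"x":0.033,"y":0,"z":0,"rx":0,"ry":0,"rz":0}]'
python3 -m jog '[{"fingers":0.05,"x":0.05,"y":0,"z":0,"rx":0,"ry":0,"rz":0},{"fingers":0.05,"x":0.055,"y":-0.01,"z":0,"rx":0,"ry":0,"rz":0},{"fingers":0.05,"x":0.055,"y":-0.01,"z":0,"rx":0,"ry":0,"rz":0},{"fingers":0.05,"x":0.055,"y":-0.01,"z":0,"rx":0,"ry":0,"rz":0},{"fingers":0.05,"x":0.055,"y":-0.008,"z":0,"rx":0,"ry":0,"rz":0},{"fingers":0.05,"x":0.045,"y":0,"z":0,"rx":0,"ry":0,"rz":0},{"fingers":0.05,"x":0.03,"y":0,"z":0.02,"rx":0,"ry":0,"rz":0},{"fingers":0.05,"x":0,"y":0,"z":0,"rx":0,"ry":0,"rz":0}]'
python3 -m jog '[{"fingers":0.05,"x":0,"y":0,"z":0,"rx":0,"ry":0,"rz":0},{"fingers":0.05,"x":0,"y":0,"z":0,"rx":0,"ry":0,"rz":0},{"fingers":0.05,"x":0,"y":0,"z":0,"rx":0,"ry":0,"rz":0}]'
python3 - <<'E'
from h import *
caps(yr=(.15,.5)); delta(.4522,.3682,.025)
caps('top',yr=(-.18,.03),zr=(.07,.12),xr=(.5,.57))
E
```

```text
clock: 23.8
tcp_pos: [0.5286, -0.0068, 0.1784]
orientation: [2.114, 2.316, 0.009]
contact_force: [0.6, 1.3, 0.3]
grip_width: 0.0501
gripper_force: 0.0
clock: 24.8
tcp_pos: [0.4527, 0.3375, 0.1528]
orientation: [-2.105, -2.331, 0.004]
contact_force: [-0.2, -0.7, 0.2]
grip_width: 0.05
gripper_force: 0.0
clock: 25.18
tcp_pos: [0.4552, 0.3344, 0.1548]
orientation: [2.113, 2.324, 0.001]
contact_force: [-0.3, -0.4, 0.4]
grip_width: 0.0501
gripper_force: 0.0
tcp [0.4552 0.3344 0.1548] [0.4551 0.3346 0.1548] 25.175
[322. 189.] 1098 circ 0.4523 0.3689 0.0106 z 0.0737 [116.  32.  35.]
[180. 330.] 459 circ 0.3717 0.2668 0.0099 z 0.0715 [ 23. 231.  77.]
[362. 368.] 132 circ 0.4909 0.2499 0.0048 z 0.0603 [56. 53. 48.]
tcp [0.4551 0.3346 0.1548] delta [0.0337 0.0002 0.1298] tool y ang 5.461534716088301
tcp [0.4551 0.3346 0.1548] [0.455  0.3347 0.1546] 25.225
[457. 218.] 151 circ 0.5394 -0.1284 0.0105 z 0.0934 [253. 253. 253.]
[434. 220.] 145 circ 0.5347 -0.0846 0.0103 z 0.0934 [253. 228. 224.]
[412. 222.] 137 circ 0.5305 -0.0405 0.0102 z 0.0929 [250. 177. 180.]
```

```bash
python3 -m jog '[{"fingers":0.05,"x":0.034,"y":0,"z":0,"rx":0,"ry":0,"rz":0},{"fingers":0.05,"x":0,"y":0,"z":0,"rx":0,"ry":0,"rz":0},{"fingers":0.05,"x":0,"y":0,"z":0.04,"rx":0,"ry":0,"rz":0},{"fingers":0.05,"x":0,"y":0,"z":0.04,"rx":0,"ry":0,"rz":0},{"fingers":0.05,"x":0,"y":0,"z":0.03,"rx":0,"ry":0,"rz":0},{"fingers":0.05,"x":0,"y":0,"z":0.02,"rx":0,"ry":0,"rz":0},{"fingers":0.05,"x":0,"y":0,"z":0,"rx":0,"ry":0,"rz":0},{"fingers":0.05,"x":0,"y":0,"z":0,"rx":0,"ry":0,"rz":0}]' 30
python3 -m jog '[{"fingers":0.015,"x":0,"y":0,"z":0,"rx":0,"ry":0,"rz":0},{"fingers":0.015,"x":0,"y":0,"z":0,"rx":0,"ry":0,"rz":0},{"fingers":0.015,"x":0,"y":0,"z":0,"rx":0,"ry":0,"rz":0},{"fingers":0.015,"x":0,"y":0,"z":0,"rx":0,"ry":0,"rz":0}]' 30
```

```text
clock: 26.28
tcp_pos: [0.4522, 0.3694, 0.0254]
orientation: [2.112, 2.326, 0.003]
contact_force: [-0.7, -0.6, 1.2]
grip_width: 0.0499
gripper_force: 0.0
clock: 26.78
tcp_pos: [0.452, 0.3696, 0.0255]
orientation: [-2.111, -2.326, -0.003]
contact_force: [-1.4, -0.4, 6.7]
grip_width: 0.0251
gripper_force: 29.4
```

```bash
python3 -m jog '[{"fingers":0.015,"x":0,"y":0,"z":-0.02,"rx":0,"ry":0,"rz":0},{"fingers":0.015,"x":0,"y":0,"z":-0.05,"rx":0,"ry":0,"rz":0},{"fingers":0.015,"x":0,"y":0,"z":-0.05,"rx":0,"ry":0,"rz":0},{"fingers":0.015,"x":-0.03,"y":0.01,"z":-0.03,"rx":0,"ry":0,"rz":0},{"fingers":0.015,"x":-0.05,"y":0.01,"z":0,"rx":0,"ry":0,"rz":0},{"fingers":0.015,"x":-0.055,"y":0.01,"z":0,"rx":0,"ry":0,"rz":0},{"fingers":0.015,"x":-0.055,"y":0.0075,"z":0,"rx":0,"ry":0,"rz":0},{"fingers":0.015,"x":-0.055,"y":0,"z":0,"rx":0,"ry":0,"rz":0}]'
python3 -m jog '[{"fingers":0.015,"x":-0.055,"y":0,"z":0,"rx":0,"ry":0,"rz":0},{"fingers":0.015,"x":-0.045,"y":0,"z":0,"rx":0,"ry":0,"rz":0},{"fingers":0.015,"x":-0.0225,"y":0,"z":0,"rx":0,"ry":0,"rz":0},{"fingers":0.015,"x":0,"y":0,"z":0,"rx":0,"ry":0,"rz":0},{"fingers":0.015,"x":0,"y":0,"z":0,"rx":0,"ry":0,"rz":0},{"fingers":0.015,"x":0,"y":0,"z":0,"rx":0,"ry":0,"rz":0},{"fingers":0.015,"x":0,"y":0,"z":0,"rx":0,"ry":0,"rz":0}]'
python3 - <<'E'
from rack import *
rack('w7.png'); delta(.5247,.0072,.045)
E
```

```text
clock: 27.78
tcp_pos: [0.513, 0.127, 0.1757]
orientation: [2.111, 2.325, 0.003]
contact_force: [0.7, -0.1, 0.5]
grip_width: 0.0248
gripper_force: 29.7
clock: 28.65
tcp_pos: [0.5241, 0.008, 0.1743]
orientation: [-2.109, -2.328, -0.0]
contact_force: [0.7, -0.0, 0.3]
grip_width: 0.0247
gripper_force: 29.7
[0.5241 0.008  0.1743] [0.5241 0.0077 0.1743]
top 7879 0.03899374608275119 ((0.528956949710846, -0.03411833196878433), (0.049499183893203735, 0.2267298847436905), 5.851070404052734)
tab 1012 0.092665883677561 ((0.5190430283546448, 0.06246935576200485), (0.03310539200901985, 0.009279723279178143), 5.844584941864014)
hole [0.5192 0.0592 0.0213] [0.5192 0.0601] [0.0153 0.0483]
hole [0.5247 0.0077 0.0172] [0.5248 0.0077] [0.033  0.0336]
tcp [0.5241 0.0077 0.1743] delta [-0.0006  0.0005  0.1293] tool y ang 5.61879602886356
```

```bash
python3 -m jog '[{"fingers":0.015,"x":0,"y":0.0005,"z":0.03,"rx":0,"ry":0,"rz":0},{"fingers":0.015,"x":0,"y":0,"z":0.04,"rx":0,"ry":0,"rz":0},{"fingers":0.015,"x":0,"y":0,"z":0.025,"rx":0,"ry":0,"rz":0},{"fingers":0.015,"x":0,"y":0,"z":0,"rx":0,"ry":0,"rz":0},{"fingers":0.015,"x":0,"y":0,"z":0.012,"rx":0,"ry":0,"rz":0},{"fingers":0.015,"x":0,"y":0,"z":0.012,"rx":0,"ry":0,"rz":0},{"fingers":0.015,"x":0,"y":0,"z":0.01,"rx":0,"ry":0,"rz":0},{"fingers":0.015,"x":0,"y":0,"z":0.001,"rx":0,"ry":0,"rz":0}]'
python3 -m jog '[{"fingers":0.015,"x":0,"y":0,"z":0,"rx":0,"ry":0,"rz":0},{"fingers":0.015,"x":0,"y":0,"z":0,"rx":0,"ry":0,"rz":0}]'
```

```text
clock: 29.7
tcp_pos: [0.5242, 0.0069, 0.0436]
orientation: [-2.111, -2.326, 0.001]
contact_force: [0.6, -0.2, -0.3]
grip_width: 0.0248
gripper_force: 29.7
clock: 29.95
tcp_pos: [0.525, 0.0069, 0.0446]
orientation: [2.111, 2.326, 0.001]
contact_force: [0.2, 0.4, -0.5]
grip_width: 0.0247
gripper_force: 29.7
```

```bash
python3 -m jog '[{"fingers":0.05,"x":0,"y":0,"z":0,"rx":0,"ry":0,"rz":0},{"fingers":0.05,"x":0,"y":0,"z":0,"rx":0,"ry":0,"rz":0},{"fingers":0.05,"x":0,"y":0,"z":0,"rx":0,"ry":0,"rz":0},{"fingers":0.05,"x":0,"y":0,"z":-0.03,"rx":0,"ry":0,"rz":0},{"fingers":0.05,"x":0,"y":0,"z":-0.05,"rx":0,"ry":0,"rz":0},{"fingers":0.05,"x":0,"y":0,"z":-0.05,"rx":0,"ry":0,"rz":0},{"fingers":0.05,"x":0,"y":0,"z":0,"rx":0,"ry":0,"rz":0}]'
python3 -m jog '[{"fingers":0,"x":0.04,"y":0,"z":0,"rx":0,"ry":0,"rz":0},{"fingers":0,"x":0.05,"y":0,"z":0,"rx":0,"ry":0,"rz":0},{"fingers":0,"x":0.02,"y":0,"z":0,"rx":0,"ry":0,"rz":0},{"fingers":0,"x":0,"y":0,"z":0,"rx":0,"ry":0,"rz":0},{"fingers":0,"x":0,"y":0,"z":0,"rx":0,"ry":0,"rz":0},{"fingers":0,"x":0,"y":0,"z":0,"rx":0,"ry":0,"rz":0}]'
python3 - <<'E'
from h import *
delta(.5188,.094,.055)
p,X=caps('top',yr=(-.18,.03),zr=(.07,.12),xr=(.5,.57)); cv2.imwrite('pics/t3.png',cv2.resize(p[170:270,330:570,::-1],None,fx=3,fy=3))
E
```

```text
clock: 30.82
tcp_pos: [0.5273, 0.007, 0.178]
orientation: [2.109, 2.323, 0.01]
contact_force: [0.7, 0.0, -0.2]
grip_width: 0.0501
gripper_force: 0.0
clock: 31.58
tcp_pos: [0.5141, 0.1147, 0.1741]
orientation: [2.114, 2.323, -0.001]
contact_force: [-0.5, -0.6, -0.4]
grip_width: 0.0002
gripper_force: 0.0
tcp [0.5141 0.1147 0.1741] delta [-0.021   0.0027  0.1191] tool y ang 5.397035583176156
tcp [0.5141 0.1147 0.1741] [0.5142 0.115  0.1742] 31.575
[457. 218.] 151 circ 0.5395 -0.128 0.0104 z 0.093 [254. 254. 254.]
[434. 220.] 146 circ 0.5345 -0.0842 0.0103 z 0.0928 [253. 233. 229.]
```

View pics/t3.png

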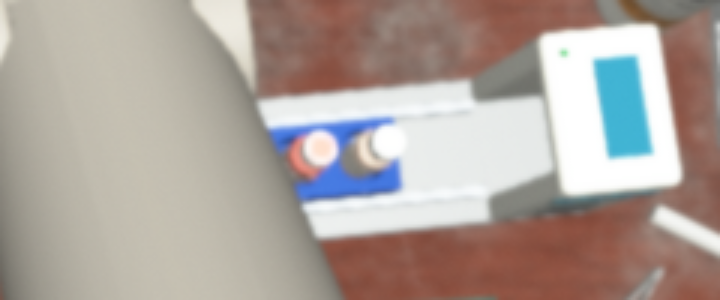

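The arm hides wells 3 and 4, but cream and salmon stand correctly. I'll check the other two from the scene camera.

Run:
```python
from h import *
p,X=caps('scene',yr=(-.18,.09),zr=(.07,.12),xr=(.5,.57)); cv2.imwrite('pics/s3.png',cv2.resize(p[60:260,290:490,::-1],None,fx=3,fy=3))
```

```text
tcp [0.5142 0.115  0.1742] [0.5142 0.1152 0.1743] 31.625
[401. 145.] 150 circ 0.535 -0.1252 0.0116 z 0.0906 [236.5 235.  230. ]
[387. 156.] 161 circ 0.5306 -0.0827 0.0114 z 0.0906 [233.5 169.  155.5]
[372. 168.] 173 circ 0.5267 -0.0384 0.0127 z 0.0906 [223. 123. 119.]
[357. 180.] 178 circ 0.5231 0.0051 0.0113 z 0.0903 [124.5 125.  122. ]
[336. 196.] 237 circ 0.5177 0.0623 0.0176 z 0.0919 [ 34.5  73.  154. ]
```

View pics/s3.png

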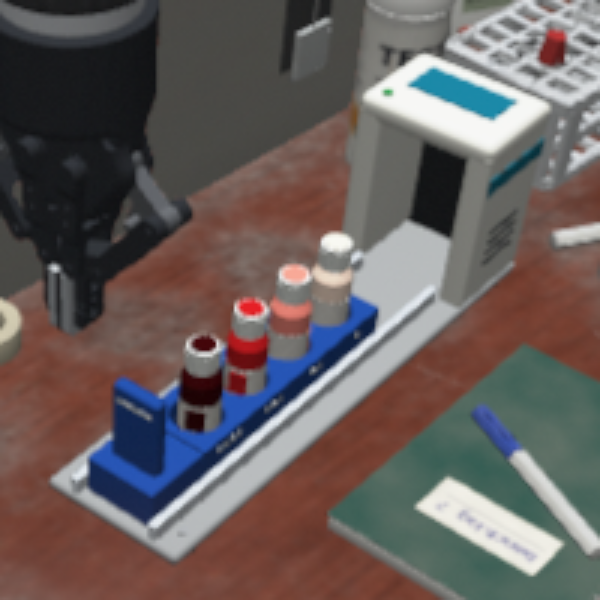

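All four vials are seated in the right order, from maroon (200,380) by the tab to cream (335,280) by the hood, so step 1 is met. Now I lower the closed fingers behind the tab and push.

```bash
python3 -m jog '[{"fingers":0,"x":0,"y":0,"z":0.04,"rx":0,"ry":0,"rz":0},{"fingers":0,"x":0,"y":0,"z":0.045,"rx":0,"ry":0,"rz":0},{"fingers":0,"x":0,"y":0,"z":0.03,"rx":0,"ry":0,"rz":0},{"fingers":0,"x":0,"y":0,"z":0,"rx":0,"ry":0,"rz":0},{"fingers":0,"x":-0.01,"y":0,"z":0,"rx":0,"ry":0,"rz":0},{"fingers":0,"x":-0.01,"y":0,"z":0,"rx":0,"ry":0,"rz":0},{"fingers":0,"x":-0.01,"y":0,"z":0,"rx":0,"ry":0,"rz":0},{"fingers":0,"x":-0.007,"y":0,"z":0,"rx":0,"ry":0,"rz":0}]'
python3 -m jog '[{"fingers":0,"x":-0.005,"y":0,"z":0,"rx":0,"ry":0,"rz":0},{"fingers":0,"x":-0.005,"y":0,"z":0,"rx":0,"ry":0,"rz":0},{"fingers":0,"x":-0.005,"y":0,"z":0,"rx":0,"ry":0,"rz":0},{"fingers":0,"x":-0.005,"y":0,"z":0,"rx":0,"ry":0,"rz":0}]'
```

```text
clock: 32.67
tcp_pos: [0.518, 0.0786, 0.0599]
orientation: [2.112, 2.325, 0.001]
contact_force: [0.1, -0.3, -0.5]
grip_width: -0.0002
gripper_force: 0.0
clock: 33.17
tcp_pos: [0.5198, 0.0597, 0.0593]
orientation: [2.111, 2.327, 0.001]
contact_force: [-0.6, 1.4, 0.9]
grip_width: 0.0004
gripper_force: 0.8
```

```bash
python3 -m jog '[{"fingers":0,"x":-0.008,"y":0,"z":0,"rx":0,"ry":0,"rz":0},{"fingers":0,"x":-0.009,"y":0,"z":0,"rx":0,"ry":0,"rz":0},{"fingers":0,"x":-0.009,"y":0,"z":0,"rx":0,"ry":0,"rz":0},{"fingers":0,"x":-0.009,"y":0,"z":0,"rx":0,"ry":0,"rz":0},{"fingers":0,"x":-0.009,"y":0,"z":0,"rx":0,"ry":0,"rz":0},{"fingers":0,"x":-0.009,"y":0,"z":0,"rx":0,"ry":0,"rz":0},{"fingers":0,"x":-0.009,"y":0,"z":0,"rx":0,"ry":0,"rz":0},{"fingers":0,"x":-0.009,"y":0,"z":0,"rx":0,"ry":0,"rz":0}]'
python3 -m jog '[{"fingers":0,"x":-0.005,"y":0,"z":0,"rx":0,"ry":0,"rz":0},{"fingers":0,"x":-0.004,"y":0,"z":0,"rx":0,"ry":0,"rz":0},{"fingers":0,"x":-0.003,"y":0,"z":0,"rx":0,"ry":0,"rz":0},{"fingers":0,"x":-0.003,"y":0,"z":0,"rx":0,"ry":0,"rz":0}]'
```

```text
clock: 34.17
tcp_pos: [0.5264, -0.0116, 0.0593]
orientation: [-2.111, -2.326, 0.0]
contact_force: [1.3, 2.2, 0.0]
grip_width: 0.0
gripper_force: 0.9
clock: 34.67
tcp_pos: [0.5277, -0.0259, 0.0593]
orientation: [-2.111, -2.326, 0.0]
contact_force: [0.0, 2.2, 0.8]
grip_width: 0.0001
gripper_force: 0.8
```

```bash
for i in 1 2; do python3 -m jog '[{"fingers":0,"x":-0.003,"y":0,"z":0,"rx":0,"ry":0,"rz":0},{"fingers":0,"x":-0.003,"y":0,"z":0,"rx":0,"ry":0,"rz":0},{"fingers":0,"x":-0.003,"y":0,"z":0,"rx":0,"ry":0,"rz":0}]' | grep -E "tcp|contact"; done
```

```text
tcp_pos: [0.5286, -0.035, 0.0593]
contact_force: [-1.5, 1.8, 0.4]
tcp_pos: [0.5289, -0.0386, 0.0593]
contact_force: [-3.6, 20.3, 9.4]
```

The force jumped to 20 N after about 117 mm, so the rack is at its stop. I back off, rise clear and check.

```bash
python3 -m jog '[{"fingers":0,"x":0.005,"y":0,"z":0,"rx":0,"ry":0,"rz":0},{"fingers":0,"x":0.01,"y":0,"z":0,"rx":0,"ry":0,"rz":0},{"fingers":0,"x":0.03,"y":0,"z":0,"rx":0,"ry":0,"rz":0},{"fingers":0,"x":0.04,"y":0,"z":-0.03,"rx":0,"ry":0,"rz":0},{"fingers":0,"x":0.05,"y":0,"z":-0.05,"rx":0,"ry":0,"rz":0},{"fingers":0,"x":0.05,"y":0,"z":-0.05,"rx":0,"ry":0,"rz":0},{"fingers":0,"x":0.03,"y":0,"z":0,"rx":0,"ry":0,"rz":0},{"fingers":0,"x":0,"y":0,"z":0,"rx":0,"ry":0,"rz":0}]'
python3 - <<'E'
from h import *
caps('top',yr=(-.25,0.3),zr=(.055,.12),xr=(.48,.6))
p,X=caps('scene',yr=(-.25,.3),zr=(.055,.12),xr=(.48,.6)); cv2.imwrite('pics/s4.png',cv2.resize(p[60:360,190:490,::-1],None,fx=2,fy=2))
o=r.get_obs();print(o['contact_force'],o['qvel'])
E
```

```text
clock: 36.42
tcp_pos: [0.5096, 0.1616, 0.178]
orientation: [-2.106, -2.331, -0.002]
contact_force: [0.0, -1.2, -0.3]
grip_width: 0.0
gripper_force: 0.0
tcp [0.5096 0.1616 0.178 ] [0.5096 0.1593 0.1775] 36.425
[502. 193.] 157 circ 0.5881 -0.2139 0.0098 z 0.1115 [132.5 132.  124. ]
[492. 215.] 200 circ 0.5461 -0.2004 0.0103 z 0.0932 [253.  230.  226.5]
[509. 214.] 84 circ 0.5502 -0.2363 0.0101 z 0.0731 [230.  215.5 199.5]
[419. 221.] 177 circ 0.5321 -0.0552 0.0169 z 0.094 [ 69. 116. 215.]
[470. 217.] 196 circ 0.5424 -0.1571 0.01 z 0.0932 [251.  173.  188.5]
[448. 219.] 192 circ 0.5385 -0.1129 0.0103 z 0.0933 [177.  180.  188.5]
[509. 235.] 178 circ 0.5072 -0.2315 0.0167 z 0.1137 [130. 133. 127.]
tcp [0.5096 0.1593 0.1775] [0.5097 0.1578 0.1773] 36.475
[414. 131.] 1382 circ 0.5556 -0.1749 0.0785 z 0.0914 [122. 122. 117.]
[450. 129.] 436 circ 0.5023 -0.2308 0.018 z 0.112 [102.  107.5 110. ]
[377. 166.] 327 circ 0.5286 -0.0549 0.0172 z 0.0914 [ 34.  70. 134.]
[-0.194  -0.5531 -0.3721] [ 0.0236  0.0036  0.0118  0.0061 -0.0002  0.0012  0.0009]
```

View pics/s4.png

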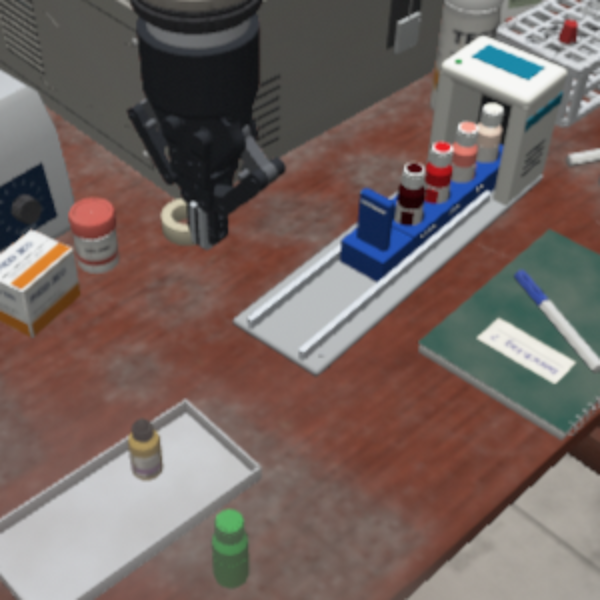

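The picture shows the rack in the hood with all four vials upright in order, and the oil bottle standing. I'll confirm "fully home" by measuring well 1 against the hood mouth.

Run:
```python
from h import *
a=np.radians(5.85); Y=np.array([-np.sin(a),np.cos(a)]);tab=(np.array([.5286,-.0549])-0)@Y
for cam in('scene','top'):
    p,d=r.grab_frame(cam);X=cloud(cam,d)
    q=X[(abs(X[...,2]-.136)<.006)&(X[...,0]>.47)&(X[...,0]<.62)&(X[...,1]<-.1)&(X[...,1]>-.35)][:,:2]
    s=q@Y;print(cam,len(s),np.percentile(s,[1,5,50,95,99]),cv2.minAreaRect(q.astype(np.float32)))
print('tab s',tab,'well1 s',tab-.187)
```

```text
scene 1192 [-0.3382 -0.3338 -0.2965 -0.2674 -0.2655] ((0.5485503077507019, -0.24840117990970612), (0.10135558247566223, 0.08098693937063217), 6.225066661834717)
top 2186 [-0.3416 -0.3377 -0.3031 -0.2702 -0.2682] ((0.5514744520187378, -0.2501615881919861), (0.09894713759422302, 0.07680679112672806), 5.692111968994141)
tab s -0.10849135591598222 well1 s -0.2954913559159822
```

The mouth lies at -0.267 and well 1 at -0.2955, so well 1 is 28 mm inside. That is the 140 - 112 mm expected with the rack fully home.

```bash
python3 -c "
from bench import r; print(r.hand_in())"
```

```text
the job is handed in; nothing more can be done
None
```

The job is handed in: all four vials stand in the rack, palest by the hood to darkest by the tab, the rack is pushed home to its stop, and the oil bottle stands untouched; the hand-in returned no verdict.

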